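Reload the solder pallet, push it up onto the preheater and switch on

TASK

With the pallet left standing on the preheater's level loading shelf, move last batch's finished boards (those with a round capacitor) out of it and lay them side by side flat in the tray, and lay every new board from the bench (square relay) flat into the pallet, relay up, each in a pocket of its own outline. Then push the loaded pallet up the slope until it rests against the top stop, and only then throw the heater's toggle lever fully over, away from the robot. Leave the jar and the spool alone, and see that every board is still in place at the end.

Things in the scene. Friction and masses are not known exactly. Their poses are not given: they have to be found in the camera images.
- pallet: grey plate 118 (x) by 180 (y) by 12 mm thick, about 0.55 kg, with an aluminium bar 10 mm wide standing 12 mm above it along both 118 mm ends (end faces flush, 24 mm high). Six pockets 4 mm deep in its top, 2 by 3, 53 mm apart: three round, three square. Origin: centre of its underside; y points to the stop, z up. Starts on the level shelf; slides along y with 2 mm play each side
- station: grey bench preheater, fixed, 142 mm wide (x). Origin: on the bench under the foot of its slope; y horizontal along the track, shelf to stop; z up. Level shelf from y -225 (open end) to 0, 25 mm above the bench; then the slope; beyond the stop a control box, y 230 to 305 mm, top 65 mm above the bench, with the toggle. Side guides 10 mm high, 122 mm apart inside, along shelf and slope
- ramp: the sloping heater bed, fixed on the station, rising 7 degrees (0.122 rad) from the shelf. Origin: middle of its foot, on the surface, level with the shelf; y points up the slope, z square to the bed. The stop bar's face stands across the bed at y = 200 mm, 18 mm high, so a pallet against it has its origin at y = 110 mm. The pallet stays where it is left
- heater (a joint): toggle lever on the control box: 0 rad = off, leaning 0.5 rad towards the robot (station -x); swings about station y to 1.0 rad = on, leaning 0.5 rad away (station +x). About 1.1 N at its tip moves it; it stays where it is left. Pivot 73 mm above the bench, 8 mm above the box, at station x 30, y 267 mm
- heater_tip (a point): centre of the 14 mm rounded end of the 8 mm thick steel toggle lever, 45 mm from the pivot
- tray: plain grey open tray for finished boards, fixed, 200 (x) by 130 (y) by 24 mm high, walls and floor 4 mm; origin: centre of its underside, axes along its sides
- jar: white screw-top jar, 48 mm across, 65 mm tall; bystander, origin under its centre
- spool: metal spool 54 mm across, 40 mm tall; bystander, origin under its centre
- disc1: green circuit board, round, 46 mm across, 3 mm thick, 30 g, with a black relay block 18 x 18 x 16 mm in its middle (spanning 3 to 19 mm above the underside, good to grip; its other parts stand under 6 mm above the board). Lies relay up on the bench at the start; may be absent. Origin: centre of its underside; z up; x and y square to the relay's sides
- disc2: green circuit board, round, 46 mm across, 3 mm thick, 30 g, with a black relay block 18 x 18 x 16 mm in its middle (spanning 3 to 19 mm above the underside, good to grip; its other parts stand under 6 mm above the board). Lies relay up on the bench at the start; may be absent. Origin: centre of its underside; z up; x and y square to the relay's sides
- disc3: green circuit board, round, 46 mm across, 3 mm thick, 30 g, with a black relay block 18 x 18 x 16 mm in its middle (spanning 3 to 19 mm above the underside, good to grip; its other parts stand under 6 mm above the board). Lies relay up on the bench at the start; may be absent. Origin: centre of its underside; z up; x and y square to the relay's sides
- square1: green circuit board, square, 38 mm a side, edges parallel to the relay's, 3 mm thick, 30 g, with a black relay block 18 x 18 x 16 mm in its middle (spanning 3 to 19 mm above the underside, good to grip; its other parts stand under 6 mm above the board). Lies relay up on the bench at the start; may be absent. Origin: centre of its underside; z up; x and y square to the relay's sides
- square2: green circuit board, square, 38 mm a side, edges parallel to the relay's, 3 mm thick, 30 g, with a black relay block 18 x 18 x 16 mm in its middle (spanning 3 to 19 mm above the underside, good to grip; its other parts stand under 6 mm above the board). Lies relay up on the bench at the start; may be absent. Origin: centre of its underside; z up; x and y square to the relay's sides
- square3: green circuit board, square, 38 mm a side, edges parallel to the relay's, 3 mm thick, 30 g, with a black relay block 18 x 18 x 16 mm in its middle (spanning 3 to 19 mm above the underside, good to grip; its other parts stand under 6 mm above the board). Lies relay up on the bench at the start; may be absent. Origin: centre of its underside; z up; x and y square to the relay's sides
- done_disc1: finished board of the last batch: green, round, 46 mm across, 3 mm thick, 30 g, with an upright round capacitor 18 mm across and 21 mm tall in its middle (spanning 3 to 24 mm above the underside, good to grip). At the start it lies in a pocket of the pallet; may be absent. Origin: centre of its underside; z up
- done_disc2: finished board of the last batch: green, round, 46 mm across, 3 mm thick, 30 g, with an upright round capacitor 18 mm across and 21 mm tall in its middle (spanning 3 to 24 mm above the underside, good to grip). At the start it lies in a pocket of the pallet; may be absent. Origin: centre of its underside; z up
- done_square: finished board of the last batch: green, square, 38 mm a side, 3 mm thick, 30 g, with an upright round capacitor 18 mm across and 21 mm tall in its middle (spanning 3 to 24 mm above the underside, good to grip). At the start it lies in a pocket of the pallet; may be absent. Origin: centre of its underside; z up
- round_nest1 (a point): centre of the floor of a round pocket, 49 mm across, 4 mm deep, for a round board (8 mm above the pallet's underside); axes as the pallet
- square_nest1 (a point): centre of the floor of a square pocket, 41 mm a side, sides along the pallet's x and y, 4 mm deep, for a square board (8 mm above the pallet's underside); axes as the pallet
- round_nest2 (a point): centre of the floor of a round pocket, 49 mm across, 4 mm deep, for a round board (8 mm above the pallet's underside); axes as the pallet
- square_nest2 (a point): centre of the floor of a square pocket, 41 mm a side, sides along the pallet's x and y, 4 mm deep, for a square board (8 mm above the pallet's underside); axes as the pallet
- round_nest3 (a point): centre of the floor of a round pocket, 49 mm across, 4 mm deep, for a round board (8 mm above the pallet's underside); axes as the pallet
- square_nest3 (a point): centre of the floor of a square pocket, 41 mm a side, sides along the pallet's x and y, 4 mm deep, for a square board (8 mm above the pallet's underside); axes as the pallet
Things that resemble listed ones, but are neither listed nor needed, are in the scene too. What is shaped like the disc1 but orange or red is not meant.

How it is judged:
On the way, in this order (a step that is already met when the one before it is completed fails the run):
1. every finished board lies flat in the tray and every new board flat in a pocket of its own outline, the pallet still level on the loading shelf ((distance between disc1 and round_nest1 below 0.003 m or distance between disc1 and round_nest2 below 0.003 m or distance between disc1 and round_nest3 below 0.003 m) and angle between the z axis of each of disc1, disc2, disc3, square1, square2, square3 and the z axis of pallet, either way round below 0.05 rad and (distance between disc2 and round_nest1 below 0.003 m or distance between disc2 and round_nest2 below 0.003 m or distance between disc2 and round_nest3 below 0.003 m) and (distance between disc3 and round_nest1 below 0.003 m or distance between disc3 and round_nest2 below 0.003 m or distance between disc3 and round_nest3 below 0.003 m) and (distance between square1 and square_nest1 below 0.003 m or distance between square1 and square_nest2 below 0.003 m or distance between square1 and square_nest3 below 0.003 m) and (distance between square2 and square_nest1 below 0.003 m or distance between square2 and square_nest2 below 0.003 m or distance between square2 and square_nest3 below 0.003 m) and (distance between square3 and square_nest1 below 0.003 m or distance between square3 and square_nest2 below 0.003 m or distance between square3 and square_nest3 below 0.003 m) and x of done_disc1 in the frame of tray between -0.09 and 0.09 m and y of done_disc1 in the frame of tray between -0.055 and 0.055 m and z of each of done_disc1, done_disc2, done_square in the frame of tray below 0.01 m and angle between each of done_disc1, done_disc2, done_square's own z axis and vertical below 0.15 rad and x of done_disc2 in the frame of tray between -0.09 and 0.09 m and y of done_disc2 in the frame of tray between -0.055 and 0.055 m and x of done_square in the frame of tray between -0.09 and 0.09 m and y of done_square in the frame of tray between -0.055 and 0.055 m and angle between pallet's own z axis and vertical below 0.03 rad), for 0.3 s.
2. the pallet is up the slope, flat on the bed, against the top stop (y of pallet in the frame of ramp above 0.105 m and angle between the z axis of pallet and the z axis of ramp, either way round below 0.03 rad), for 0.3 s.
3. the heater's toggle lever is thrown to on (value of joint heater above 0.85 rad), for 0.2 s.
At the end, for the whole second after the job is handed in: New boards flat in pockets of their own outline (underside centre within 3 mm of the floor centre, 0.05 rad); finished boards upright on the tray floor (0.15 rad); pallet flat on the slope, leading edge within 5 mm of the stop; toggle over 0.85 rad; boards and pallet at rest (all of step 2 and (distance between disc1 and round_nest1 below 0.003 m or distance between disc1 and round_nest2 below 0.003 m or distance between disc1 and round_nest3 below 0.003 m) and angle between the z axis of each of disc1, disc2, disc3, square1, square2, square3 and the z axis of pallet, either way round below 0.05 rad and (distance between disc2 and round_nest1 below 0.003 m or distance between disc2 and round_nest2 below 0.003 m or distance between disc2 and round_nest3 below 0.003 m) and (distance between disc3 and round_nest1 below 0.003 m or distance between disc3 and round_nest2 below 0.003 m or distance between disc3 and round_nest3 below 0.003 m) and (distance between square1 and square_nest1 below 0.003 m or distance between square1 and square_nest2 below 0.003 m or distance between square1 and square_nest3 below 0.003 m) and (distance between square2 and square_nest1 below 0.003 m or distance between square2 and square_nest2 below 0.003 m or distance between square2 and square_nest3 below 0.003 m) and (distance between square3 and square_nest1 below 0.003 m or distance between square3 and square_nest2 below 0.003 m or distance between square3 and square_nest3 below 0.003 m) and x of done_disc1 in the frame of tray between -0.09 and 0.09 m and y of done_disc1 in the frame of tray between -0.055 and 0.055 m and z of each of done_disc1, done_disc2, done_square in the frame of tray below 0.01 m and angle between each of done_disc1, done_disc2, done_square's own z axis and vertical below 0.15 rad and x of done_disc2 in the frame of tray between -0.09 and 0.09 m and y of done_disc2 in the frame of tray between -0.055 and 0.055 m and x of done_square in the frame of tray between -0.09 and 0.09 m and y of done_square in the frame of tray between -0.055 and 0.055 m and value of joint heater above 0.85 rad and linear speed of each of pallet, disc1, disc2, disc3, square1, square2, square3, done_disc1, done_disc2, done_square below 0.01 m/s); the robot touches nothing.
It fails at once if the jar is knocked or carried away (over 25 mm) (distance of jar from where it was at the start of the episode above 0.025 m).
It fails at once if the spool is knocked or carried away (over 25 mm) (distance of spool from where it was at the start of the episode above 0.025 m).
It fails at once if the pallet is tipped over 0.35 rad (angle between pallet's own z axis and vertical above 0.35 rad).
Of done_disc1, done_disc2, done_square only 2 to 3 are there at a start; the rules pass over those that are not, and their reading is None.
Of disc1, disc2, disc3, square1, square2, square3 only 4 to 5 are there at a start; the rules pass over those that are not, and their reading is None.
At some moment in a run one of disc1, disc2, disc3, square1, square2, square3, done_disc1, done_disc2, done_square may be knocked a few centimetres aside while the robot is not near it.
Once in a run the grip may slacken for a moment while it holds something.
It also fails if it takes over 200 s, if anything falls off the work surface, if the arm or the gripper's body presses on something with over 40 N, if the wrist force passes 120 N, or if a joint passes its speed limit or range.

ROBOT

A 6-joint arm with a two-finger parallel gripper is mounted at the origin on the work surface. World frame = base frame: x ahead of the robot, y to its left, z up, the work surface at z = 0. Lengths are in m, angles in rad, forces in N, time in s.
With the tool pointing down it reaches from about 0.2 to 0.875 m from the base axis. Payload 3.4 kg.
Tool frame: the origin (TCP) lies between the finger pads; the fingertips stand 25 mm ahead of it and the grasp point (between the pads) lies 6 mm ahead of it (r.nose_length is the z of the fingertips in the tool frame, in m); z points along the fingers, x is the direction in which the jaws open and shut, and the axes are right-handed (so a half turn about z gives the same grasp; the last joint's range is limited). The gripper opens to 94 mm and grips with 3 to 60 N. Pads are 16 mm wide; open, the fingers measure 119 mm over their backs; the gripper's body (75 mm by 177 mm) begins 78 mm behind the grasp point.
Start: joints at [-1.409, 0.276, 1.505, -0, 1.361, -0.121], TCP at [0.16, -0.552, 0.23] pointing down, gripper open.
Joint ranges: [-2.89, 2.89], [-0.75, 2.08], [0.22, 2.7], [-1.18, 4.32], [0.11, 2.71], [-2.7, 2.7]. Speed limits (rad/s): [2.57, 2.57, 3.14, 3.14, 3.14, 3.14].

INTERFACE

Orientations are given as a unit quaternion [w, x, y, z].
In Python, from plant import r, gripper_to, inverse_kinematics, vision, models, telemetry gives the robot as it stands. Calls block until the motion is done:
- r.move_to(position, orientation): joint-space move of the TCP to a pose.
- r.move_l(position, rot=None, vel=0.15, guard=None): straight line of the TCP; rot=None keeps the orientation; vel is the mean speed in m/s. With guard (N) it stops when the force on the tool has changed by that much, and returns True; else False.
- r.movej(angles): joint-space move.
- gripper_to(opening, f_grip=None): finger opening in m; f_grip is the grip in N (None keeps the last); returns when the fingers have stopped.
- r.hold(seconds).
- inverse_kinematics(position, orientation): joint angles nearest the present ones, or None.
- vision.snapshot(name): name is "side" or "top" or "wrist"; returns the picture (400x640x3 uint8, red, green, blue); there is no depth.
- vision.get_calibration(name): a dict with "fx", "fy", "cx", "cy" (pixels), "position" and "orientation" of the camera in the world. Camera axes: x right, y down, z forward; pixel columns grow to the right and rows downward; lengths in m; the calibration is good to about 2 mm. A picture is of the moment at which its call begins: read the wrist's pose just before it. get_calibration takes no time and is no camera call; for the wrist camera it gives the pose at the moment of the call.
A pose or a line that the arm cannot do raises r.PlanningError and nothing moves.
- r.sign_off(): hands the job in, once; it reports no verdict.
Trained networks look in the newest picture that a camera, given by its name, has taken for a name from the list of things; names that differ only in an ending like _2 or _b are one class to them, and where a whole thing is asked for, a point or a joint stands for the part that bears it (a point fixed in the world has none). Each returns a list of dicts, best first, with "score" (0 to 1); they miss things now and then, are a little off and sometimes report something else, mostly with a low value. They report only what shows in the picture. A call takes as long as a camera call. They do not tell look-alikes from the thing itself.
- models.boxes_of(thing, camera): "at" ([x, y, z] in m, in world coordinates, good to about 4 mm: the middle of the surface that is visible of it).
- models.regions_of(thing, camera): "pixels" (400x640 bool, what is visible of it).
- models.mark_of(thing, camera): "at" ([x, y, z] in m, in world coordinates, good to about 4 mm: a listed point, or the origin of a listed thing).
Readings, each from a call of its own:
- telemetry.current_t(): time.
- telemetry.current_joints(): joint angles.
- telemetry.current_dq(): joint speeds.
- telemetry.current_joint_efforts(): joint torques, N m.
- telemetry.current_ee_pos(): TCP position.
- telemetry.current_tool_rot(): TCP orientation.
- telemetry.current_wrist_force(): force on the tool from outside, world axes, zero at the start.
- telemetry.current_torque(): the same for the moment, N m.
- telemetry.current_opening(): finger opening in m.
Only numpy, scipy, OpenCV 4.12 (cv2) and the standard library are available. Lean on these libraries where they do the work, as an engineer would, in place of code of your own. Each camera call takes 0.05 s, during which the arm holds its last target. There are 200 camera calls.

## Working session

There is one attempt and no reset: what is moved stays moved. The work goes in short steps, each a Python script; the robot and the scene stay as the last script left them, time stands still between calls to the robot, and variables do not carry over. Pictures are saved under pics/ and viewed, about 12 in all and at most 16, crops included, and the job is handed in when it is done.

```bash
mkdir -p pics; ls; cat > h.py <<'E'
import numpy as np, cv2
from plant import r, gripper_to, inverse_kinematics, vision, models, telemetry
from scipy.spatial.transform import Rotation as R
def save(name,img,crop=None,scale=1):
    if crop: img=img[crop[1]:crop[3],crop[0]:crop[2]]
    img=cv2.resize(img,None,fx=scale,fy=scale,interpolation=cv2.INTER_CUBIC)
    cv2.imwrite('pics/'+name+'.png',img[:,:,::-1])
def Rc(c):
    q=c['orientation']; return R.from_quat([q[1],q[2],q[3],q[0]]).as_matrix()
def ray(c,px,z):
    d=Rc(c)@np.array([(px[0]-c['cx'])/c['fx'],(px[1]-c['cy'])/c['fy'],1]); p=np.array(c['position'])
    return p+d*(z-p[2])/d[2]
def proj(c,P):
    v=Rc(c).T@(np.array(P)-c['position']); return np.array([c['cx']+c['fx']*v[0]/v[2],c['cy']+c['fy']*v[1]/v[2]])
E
python3 - <<'E'
from h import *
for n in('top','side'):
    save(n+'0',vision.snapshot(n)); c=vision.get_calibration(n); print(n,c)
for t in ['pallet','station','ramp','tray','jar','spool','disc1','square1','done_disc1','done_square','round_nest1','square_nest1','heater_tip']:
    for d in models.mark_of(t,'top'): print(t,round(d['score'],2),np.round(d['at'],3),np.round(proj(vision.get_calibration('top'),d['at'])))
E
```

```text
pics
top {'fx': 377.3347483284933, 'fy': 377.3347483284933, 'cx': 318.0922372354483, 'cy': 196.66230175229515, 'position': array([0.34308412, 0.00404349, 1.03267641]), 'orientation': array([-0.0643928 ,  0.70928726, -0.69862349,  0.06848626])}
side {'fx': 394.01797128401785, 'fy': 394.01797128401785, 'cx': 318.2238207107371, 'cy': 203.98183143686495, 'position': array([-0.16361986,  0.80556206,  0.73573041]), 'orientation': array([ 0.16757157, -0.31159085,  0.81237092, -0.46355626])}
pallet 0.74 [ 0.613 -0.118  0.024] [361. 170.]
pallet 0.51 [ 0.615 -0.003  0.001] [319. 170.]
station 0.59 [ 0.616 -0.002  0.001] [319. 170.]
ramp 0.65 [ 0.612 -0.004  0.02 ] [320. 170.]
ramp 0.43 [ 0.562  0.439 -0.002] [161. 186.]
tray 0.71 [ 0.503 -0.432 -0.002] [473. 212.]
jar 0.62 [ 0.411  0.361 -0.002] [185. 241.]
jar 0.23 [ 0.461 -0.074  0.001] [344. 225.]
spool 0.75 [ 0.564  0.439 -0.001] [161. 186.]
disc1 0.63 [ 0.344 -0.139 -0.002] [368. 269.]
disc1 0.61 [ 0.583 -0.114  0.038] [360. 179.]
disc1 0.56 [ 0.449 -0.15   0.001] [372. 230.]
disc1 0.55 [0.347 0.029 0.004] [306. 267.]
disc1 0.54 [ 0.465 -0.074  0.002] [344. 224.]
disc1 0.48 [ 0.381 -0.067  0.001] [342. 255.]
square1 0.54 [0.446 0.056 0.002] [297. 230.]
square1 0.51 [ 0.444 -0.256 -0.   ] [411. 233.]
done_disc1 0.49 [ 0.585 -0.168  0.03 ] [380. 179.]
done_square 0.72 [ 0.614 -0.004  0.001] [320. 171.]
done_square 0.61 [ 0.639 -0.065  0.033] [342. 160.]
round_nest1 0.93 [ 0.585 -0.061  0.03 ] [340. 179.]
round_nest1 0.91 [ 0.633 -0.116  0.034] [361. 162.]
round_nest1 0.59 [ 0.582 -0.171  0.038] [381. 180.]
square_nest1 0.95 [ 0.634 -0.167  0.031] [379. 162.]
square_nest1 0.77 [ 0.583 -0.115  0.035] [361. 179.]
square_nest1 0.63 [ 0.641 -0.062  0.034] [341. 159.]
heater_tip 0.41 [0.635 0.263 0.113] [215. 150.]
```

```bash
python3 - <<'E'
from h import *
save('top1',vision.snapshot('top'),(140,120,540,320),2)
E
```

```text
(no output)
```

View pics/top1.png

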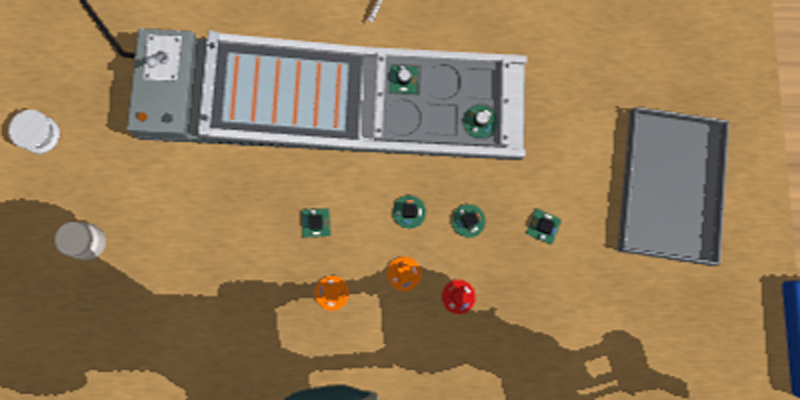

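View pics/side0.png

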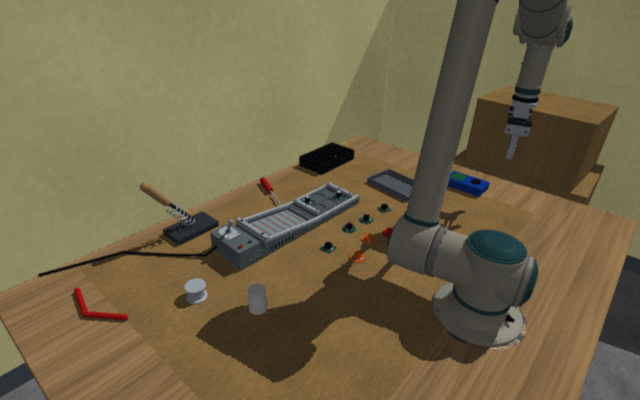

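The finished boards are a square one at top-camera pixel (342,160) and a round one at (380,179). There are four new green boards with a relay: squares at (297,230) and (411,233), discs at (344,224) and (373,230). The orange ones at (306,266) and (342,256) and the red one at (369,268) are decoys. Next I'll look from the wrist camera.

```bash
cat >> h.py <<'E'
def quat(yaw):
    q=(R.from_euler('z',yaw)*R.from_euler('x',np.pi)).as_quat(); return [q[3],q[0],q[1],q[2]]
def best(pos,yaw,half=True):
    "equivalent yaw with the last joint nearest zero"
    o=[]
    for k in ([-1,0,1] if half else [0]):
        j=inverse_kinematics(pos,quat(yaw+k*np.pi))
        if j is not None: o.append((abs(j[5]),yaw+k*np.pi))
    return min(o)[1]
def look(pos,yaw):
    r.move_to(pos,quat(yaw)); r.hold(.2); c=vision.get_calibration('wrist'); return vision.snapshot('wrist'),c
E
python3 - <<'E'
from h import *
import pickle
top=vision.snapshot('top'); save('topfull',top)
D={}
for n,p in (('w_boards',[.40,-.1,.33]),('w_pallet',[.56,-.118,.33])):
    img,c=look(p,0); save(n,img); D[n]=(img,c); print(n,c['position'],telemetry.current_ee_pos(),telemetry.current_joints(),Rc(c).round(3).tolist(),c['fx'])
    for t in (['disc1','square1'] if 'b' in n[2] else ['pallet','done_disc1','done_square','round_nest1','square_nest1']):
        for d in models.mark_of(t,'wrist'): print(t,round(d['score'],2),np.round(d['at'],4),np.round(proj(c,d['at'])))
pickle.dump(D,open('D.pkl','wb'))
print(telemetry.current_t())
a=np.hstack([cv2.resize(D[n][0],(400,250)) for n in D]); 
save('w_both',np.vstack([a,cv2.resize(top,(800,500))[:350]]))
E
```

```text
w_boards [ 0.40025598 -0.02487454  0.4822463 ] [ 0.40001945 -0.10052755  0.32978546] [-4.15190043e-01 -2.00838400e-02  1.61670285e+00 -9.12326314e-05
  1.54544254e+00 -4.14094898e-01] [[1.0, -0.001, -0.001], [-0.001, -0.964, -0.264], [-0.001, 0.264, -0.964]] 301.99276722632476
disc1 0.92 [ 0.3511  0.0299 -0.0005] [286.  78.]
disc1 0.76 [ 0.3472 -0.1412 -0.0021] [287. 189.]
disc1 0.64 [ 0.6376 -0.1133  0.0366] [477. 177.]
disc1 0.57 [ 3.79e-01 -6.40e-02 -1.00e-04] [306. 142.]
disc1 0.56 [ 0.4534 -0.1562 -0.0026] [351. 198.]
square1 0.85 [0.443  0.0529 0.0033] [348.  61.]
w_pallet [ 0.55849106 -0.04202761  0.48351102] [ 0.55873167 -0.11792175  0.33106705] [-3.29757186e-01  2.31261018e-01  1.32277579e+00 -1.19064461e-04
  1.58638206e+00 -3.29335277e-01] [[1.0, -0.001, 0.001], [-0.0, -0.964, -0.265], [0.001, 0.265, -0.964]] 301.99276722632476
pallet 0.94 [ 0.6098 -0.1183  0.0246] [352. 167.]
pallet 0.39 [ 0.4532 -0.1539  0.0008] [254. 187.]
done_disc1 0.57 [ 0.585  -0.1646  0.0354] [336. 198.]
done_square 0.91 [ 0.6378 -0.0638  0.0334] [373. 131.]
round_nest1 0.93 [ 0.5848 -0.0629  0.0325] [337. 131.]
round_nest1 0.92 [ 0.6385 -0.1173  0.0364] [372. 168.]
round_nest1 0.69 [ 0.5837 -0.1643  0.0354] [335. 198.]
square_nest1 0.95 [ 0.6369 -0.1698  0.0355] [369. 202.]
square_nest1 0.81 [ 0.5919 -0.1134  0.0366] [341. 166.]
square_nest1 0.77 [ 0.6389 -0.0614  0.0314] [374. 130.]
square_nest1 0.73 [ 0.5806 -0.1663  0.0364] [333. 200.]
4.275
```

View pics/w_both.png

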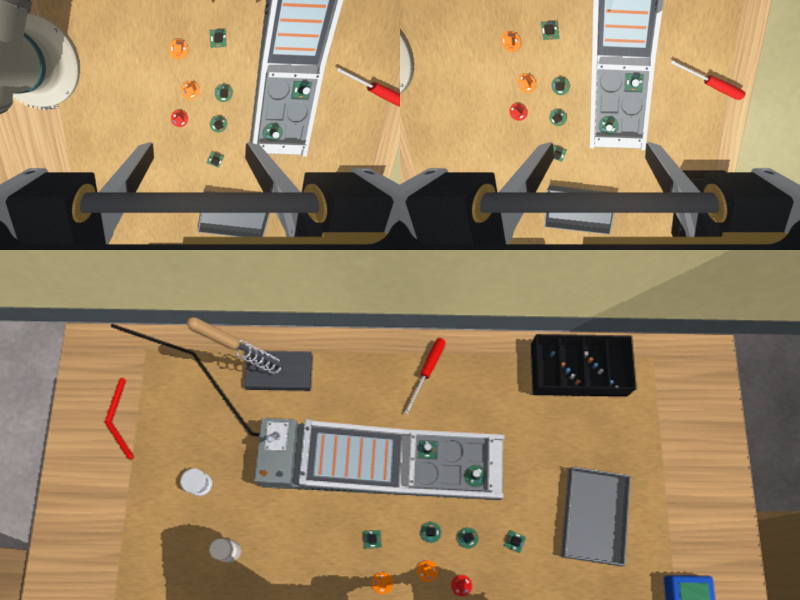

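Two finished boards and four new ones confirmed, with nothing else green on the bench. Now close views to measure them precisely, with two yaw angles on one disc to cancel the camera bias.

```bash
cat >> h.py <<'E'
def boards(img,c,z):
    "green board outlines: centre (world, at height z), hull, rect yaw"
    hsv=cv2.cvtColor(img,cv2.COLOR_RGB2HSV)
    m=cv2.inRange(hsv,(55,70,25),(95,255,255)); m=cv2.morphologyEx(m,cv2.MORPH_CLOSE,np.ones((5,5)))
    out=[]
    for k in cv2.findContours(m,cv2.RETR_EXTERNAL,cv2.CHAIN_APPROX_NONE)[0]:
        if len(k)<20: continue
        w=np.array([ray(c,p[0],z)[:2] for p in cv2.convexHull(k).astype(float)])*1000
        w=cv2.convexHull(w.astype(np.float32)); A=cv2.contourArea(w)
        if not 800<A<2400: continue
        (rx,ry),(a,b),ang=cv2.minAreaRect(w); M=cv2.moments(w)
        cen=np.array([M['m10'],M['m01']])/M['m00']/1000
        out.append(dict(at=cen,rect=np.array([rx,ry])/1000,size=(round(a,1),round(b,1)),area=round(A),yaw=np.radians(ang),fill=round(A/(a*b),2)))
    return out
def near(lst,xy): return min(lst,key=lambda b:np.hypot(*(b['at']-xy)))
E
python3 - <<'E'
from h import *
import pickle
D={}
V=[('d2a',[.449,-.15,.13],0,.003),('d2b',[.449,-.15,.13],np.pi/2,.003),('s2',[.444,-.25,.13],0,.003),('d1',[.465,-.074,.13],0,.003),('s1',[.446,.056,.13],0,.003),('pal',[.61,-.115,.2],0,.036),('tray',[.50,-.43,.25],0,.004)]
for n,p,y,z in V:
    img,c=look(p,y); D[n]=(img,c)
    for b in boards(img,c,z): print(n,b['at'].round(4),b['rect'].round(4),b['size'],b['fill'],round(b['yaw'],3))
    if n=='tray':
        for d in models.mark_of('tray','wrist'): print(d)
pickle.dump(D,open('D2.pkl','wb')); print(telemetry.current_t())
a=np.vstack([np.hstack([cv2.resize(D[n][0],(400,250)) for n in q]) for q in (('d2a','d1'),('pal','tray'))])
save('close',a)
save('palclose',D['pal'][0],(200,60,500,285),2.66)
E
```

```text
d2a [ 0.5976 -0.1791] [ 0.5973 -0.1785] (50.5, 49.3) 0.81 0.906
d2a [ 0.4499 -0.1552] [ 0.4499 -0.1551] (43.3, 43.3) 0.79 0.791
d2a [ 0.4609 -0.0744] [ 0.4611 -0.0745] (43.1, 43.2) 0.8 0.0
d2a [ 0.6617 -0.0628] [ 0.6616 -0.0628] (43.1, 44.6) 0.99 1.521
d2b [ 0.4582 -0.0761] [ 0.4571 -0.077 ] (36.9, 43.7) 0.82 0.54
d2b [ 0.449  -0.1559] [ 0.4489 -0.1558] (42.4, 42.8) 0.81 1.571
d2b [0.4414 0.0484] [0.4429 0.0509] (37.0, 37.9) 0.84 0.067
s2 [ 0.5988 -0.1673] [ 0.5988 -0.1672] (52.5, 50.1) 0.8 0.001
s2 [ 0.4504 -0.1562] [ 0.451  -0.1563] (44.0, 41.4) 0.81 1.384
d1 [ 0.45   -0.1547] [ 0.4499 -0.1548] (43.4, 43.3) 0.8 1.569
d1 [ 0.461  -0.0739] [ 0.4609 -0.0742] (43.0, 43.5) 0.79 1.137
d1 [ 0.66  -0.072] [ 0.6598 -0.0721] (43.2, 44.4) 0.98 1.51
d1 [0.4404 0.055 ] [0.4435 0.0523] (36.0, 36.7) 0.76 0.058
s1 [ 0.4499 -0.1471] [ 0.45   -0.1456] (27.8, 43.5) 0.85 1.568
pal [ 0.582  -0.1662] [ 0.5822 -0.1655] (40.0, 44.3) 0.83 1.418
pal [ 0.466  -0.1441] [ 0.4661 -0.1439] (39.0, 38.9) 0.8 0.71
pal [ 0.4758 -0.0711] [ 0.4758 -0.0718] (37.0, 39.7) 0.8 1.326
pal [ 0.6386 -0.064 ] [ 0.6386 -0.064 ] (37.6, 37.1) 0.99 1.515
tray [ 0.4458 -0.2636] [ 0.4441 -0.2594] (35.9, 35.9) 0.73 1.181
{'at': [0.4986, -0.4372, 0.0039], 'score': 0.92}
13.2333
```

View pics/close.png

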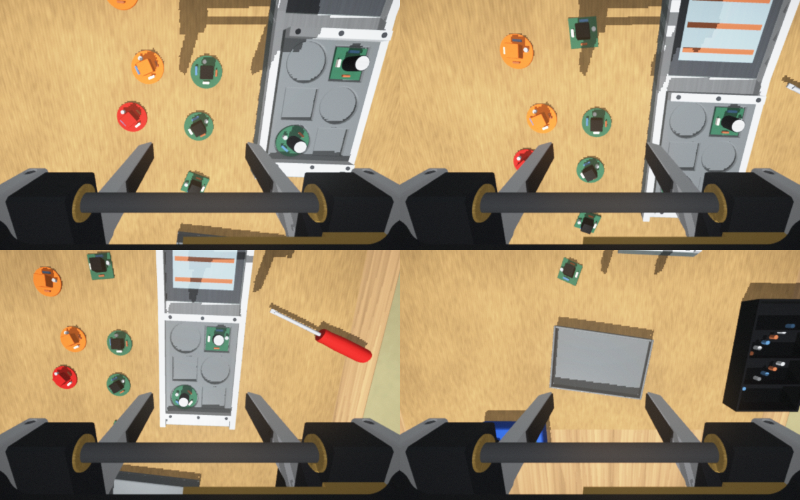

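View pics/palclose.png

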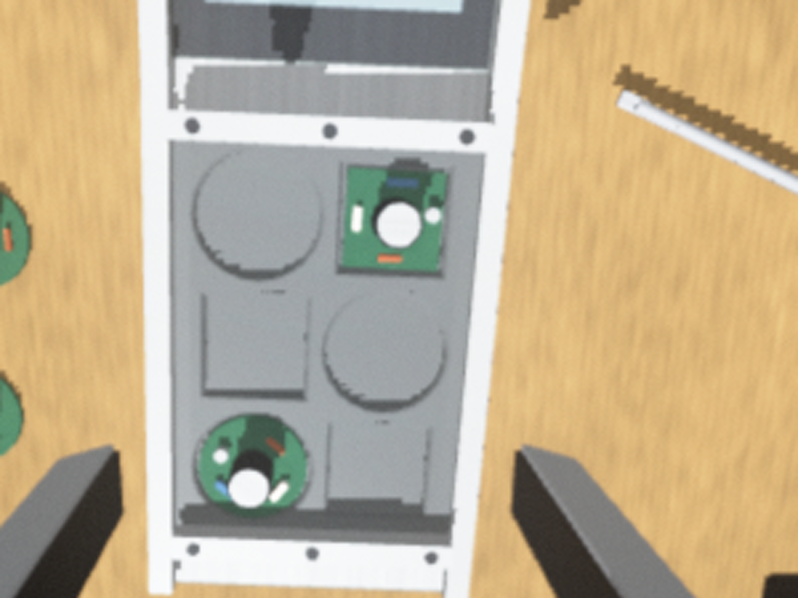

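Both done boards show: a square one at crop (393,219) and a round one at (252,465). The empty pockets are round (257,213), square (256,345), round (384,350) and square (379,460). I'll fit the pallet pose from these, then start with the done boards.

```bash
python3 - <<'E'
from h import *
import pickle
from scipy.optimize import least_squares
D=pickle.load(open('D2.pkl','rb')); c=D['pal'][1]
px=lambda u,v:(200+u/2.66,60+v/2.66)
L=[((257.5,213.5),(-26.5,53)),((384,350),(26.5,0)),((255.5,345),(-26.5,0)),((394.5,219),(26.5,53))]
W=np.array([ray(c,px(*p),.037)[:2] for p,_ in L]); N=np.array([n for _,n in L])/1000
f=lambda s:(W-(s[:2]+N@np.array([[np.cos(s[2]),np.sin(s[2])],[-np.sin(s[2]),np.cos(s[2])]]))).ravel()
s=least_squares(f,[.61,-.117,-.03]).x; print(s,f(s).reshape(-1,2).round(4)*1000)
# screws, guide edges
for p in ((192,126),(330,131),(467,137),(193,549),(312,554),(431,558)): print(p,ray(c,px(*p),.049)[:2].round(4))
for p in ((170,150),(172,530),(482,150),(453,530)): print('guide inner',ray(c,px(*p),.035)[:2].round(4))
s=s
P=lambda x,y:s[:2]+R.from_euler('z',s[2]).as_matrix()[:2,:2]@np.array([x,y])/1000
for x in(-26.5,26.5):
    for y in (-53,0,53): print(x,y,P(x,y).round(4))
# tray corners, crop 'close' lower right, scale 1.6, offset 400,250
c=D['tray'][1]
for p in ((555,324),(652,334),(642,397),(551,387)): print('tray',ray(c,((p[0]-400)*1.6,(p[1]-250)*1.6),.024)[:2].round(3))
E
```

```text
[ 0.61057625 -0.11548991 -0.0408768 ] [[ 0.  -0.4]
 [-0.6  0.4]
 [ 0.5  0.3]
 [ 0.1 -0.3]]
(192, 126) [ 0.564  -0.0298]
(330, 131) [ 0.6139 -0.0315]
(467, 137) [ 0.6637 -0.0335]
(193, 549) [ 0.5578 -0.1988]
(312, 554) [ 0.6074 -0.201 ]
(431, 558) [ 0.6572 -0.2028]
guide inner [ 0.5532 -0.0382]
guide inner [ 0.5467 -0.1972]
guide inner [ 0.6721 -0.0381]
guide inner [ 0.6685 -0.1969]
-26.5 -53 [ 0.5819 -0.1674]
-26.5 0 [ 0.5841 -0.1144]
-26.5 53 [ 0.5863 -0.0615]
26.5 -53 [ 0.6349 -0.1695]
26.5 0 [ 0.6371 -0.1166]
26.5 53 [ 0.6392 -0.0636]
tray [ 0.415 -0.356]
tray [ 0.604 -0.374]
tray [ 0.593 -0.507]
tray [ 0.399 -0.485]
```

```bash
cat >> h.py <<'E'
S=np.array([.6106,-.1157,-.0405])   # pallet on the shelf
def pal(x,y): return S[:2]+R.from_euler('z',S[2]).as_matrix()[:2,:2]@np.array([x,y])
HOV=.16
def pick(xy,zb,yaw,tip,opening=.036):
    gripper_to(opening); yaw=best([*xy,HOV],yaw); r.move_to([*xy,HOV],quat(yaw))
    r.move_l([*xy,zb+tip+r.nose_length],vel=.12); gripper_to(0.,f_grip=25); r.move_l([*xy,HOV],vel=.15)
    o=telemetry.current_opening(); print('picked',np.round(xy,4),'opening',round(o,4),'t',round(telemetry.current_t(),1)); return .015<o<.022
def place(xy,zb,yaw,tip,gap=.001):
    yaw=best([*xy,HOV],yaw); r.move_to([*xy,HOV],quat(yaw)); o=telemetry.current_opening(); print('before lowering',round(o,4))
    if o<.015: return False
    r.move_l([*xy,zb+tip+gap+r.nose_length],vel=.1); gripper_to(.034); r.move_l([*xy,HOV],vel=.2); return True
E
python3 - <<'E'
from h import *
for src,dst in ((pal(-.0265,-.053),(.452,-.428)),(pal(.0265,.053),(.553,-.436))):
    if not(pick(src,.033,S[2],.0105) and place(dst,.004,-.09,.0105)): print('FAIL'); break
gripper_to(.094)
img,c=look([.50,-.40,.25],0); save('traychk',img,(100,0,560,330),1.5)
for b in boards(img,c,.007): print(b['at'].round(4),b['size'],b['fill'],round(b['yaw'],3))
print(telemetry.current_t())
E
```

```text
picked [ 0.582  -0.1676] opening 0.017 t 17.5
before lowering 0.0173
picked [ 0.6392 -0.0638] opening 0.017 t 25.1
before lowering 0.0171
[ 0.5506 -0.4323] (37.3, 36.9) 0.75 1.469
[ 0.4526 -0.4281] (43.2, 43.1) 0.81 1.554
[ 0.4575 -0.2425] (35.8, 35.6) 0.74 1.177
30.8583
```

View pics/traychk.png

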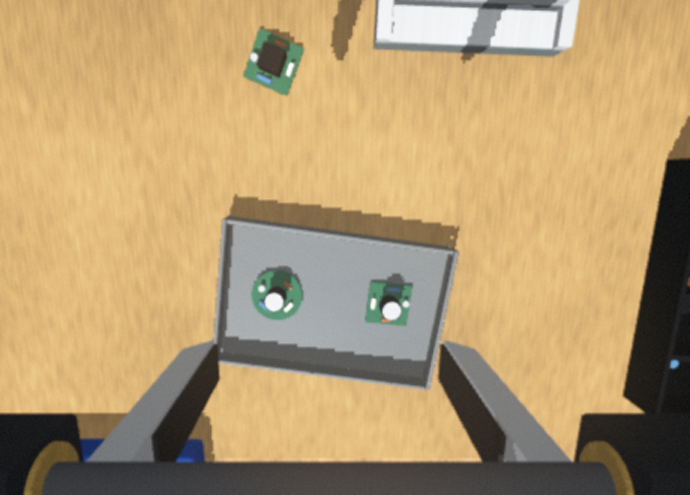

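Both finished boards lie flat in the tray, at crop (277,293) and (389,302). Next I'll measure the squares and the disc relays from close up, with overlays.

```bash
python3 - <<'E'
from h import *
import pickle
D={};T=[]
for n,xy in (('s2',(.446,-.258)),('d2',(.4495,-.1555)),('d1',(.461,-.074)),('s1',(.4435,.054))):
    img,c=look([xy[0],xy[1]+.005,.16],0); D[n]=(img,c)
    hsv=cv2.cvtColor(img,cv2.COLOR_RGB2HSV); u,v=proj(c,[*xy,.003]).astype(int)
    sub=np.zeros(img.shape[:2],np.uint8); sub[v-38:v+38,u-38:u+38]=255
    g=cv2.inRange(hsv,(50,60,12),(100,255,255))&sub; g=cv2.morphologyEx(g,cv2.MORPH_CLOSE,np.ones((3,3)))
    k=max(cv2.findContours(g,cv2.RETR_EXTERNAL,cv2.CHAIN_APPROX_NONE)[0],key=lambda k:cv2.contourArea(cv2.convexHull(k)))
    w=np.array([ray(c,p[0],.003)[:2] for p in cv2.convexHull(k).astype(float)],np.float32)*1000
    rect=cv2.minAreaRect(w); ci=cv2.minEnclosingCircle(w)
    print(n,'rect',np.round(rect[0],1),np.round(rect[1],1),round(rect[2],1),'circ',np.round(ci[0],1),round(ci[1],1),'area',cv2.contourArea(cv2.convexHull(w)))
    im=cv2.resize(img[v-45:v+45,u-45:u+45],(380,380),interpolation=cv2.INTER_CUBIC)
    q=lambda X,Y,z=.003:tuple(((proj(c,[X/1000,Y/1000,z])-[u-45,v-45]+.5)*380/90).astype(int).tolist())
    if n[0]=='s': cv2.polylines(im,[np.array([q(*p) for p in cv2.boxPoints(rect)])],True,(255,0,255),1)
    else: cv2.polylines(im,[np.array([q(ci[0][0]+23*np.cos(t),ci[0][1]+23*np.sin(t)) for t in np.linspace(0,6.28,40)])],True,(255,0,255),1)
    T.append(im)
pickle.dump(D,open('D3.pkl','wb'))
save('four',np.vstack([np.hstack(T[:2]),np.hstack(T[2:])]),None,.78); print(telemetry.current_t())
E
```

```text
s2 rect [ 455.1 -236.5] [36.8 36.8] 67.6 circ [ 455.  -236.2] 24.9 area 1292.9098076971713
d2 rect [ 449.7 -155. ] [43.6 43.5] 89.9 circ [ 449.7 -155.2] 22.4 area 1523.9598561653402
d1 rect [460.9 -73.4] [43.6 43.5] 89.9 circ [460.7 -73.8] 22.4 area 1523.277060574852
s1 rect [432.7  52.9] [15.8 36.4] 1.5 circ [433.1  52.6] 19.4 area 545.5521420520381
34.1083
```

View pics/four.png

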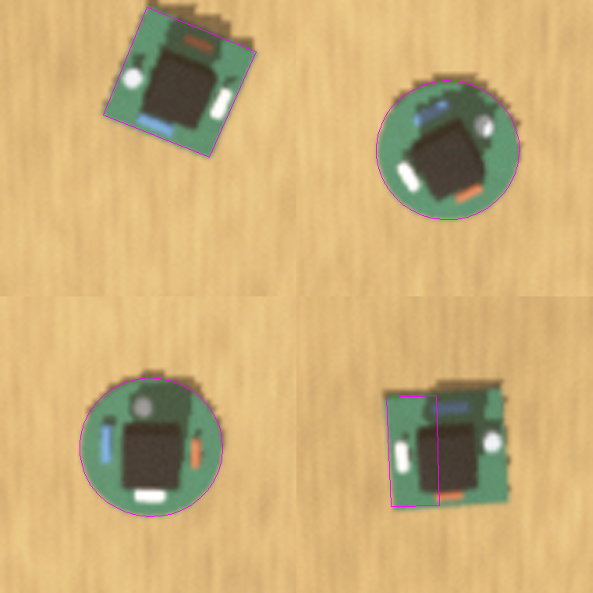

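Square s2 now sits at (0.455,-0.2365), yaw 67.6°, so it was apparently nudged. Both disc fits are good. The s1 contour was split by the relay's shadow, so I'll fit it over all its parts. Placing now.

```bash
cat >> h.py <<'E'
def find(xy,z=.003,h=.16,half=40):
    "re-measure one board from above: rect centre, rect yaw in [-45,45) deg, enclosing-circle centre"
    gripper_to(.094); img,c=look([xy[0],xy[1]+.005,h],0)
    hsv=cv2.cvtColor(img,cv2.COLOR_RGB2HSV); u,v=proj(c,[*xy,z]).astype(int)
    g=np.zeros(img.shape[:2],np.uint8); g[v-half:v+half,u-half:u+half]=255
    g&=cv2.inRange(hsv,(50,60,12),(100,255,255)); g=cv2.morphologyEx(g,cv2.MORPH_OPEN,np.ones((2,2)))
    w=np.array([ray(c,p[0],z)[:2] for p in cv2.convexHull(cv2.findNonZero(g)).astype(float)],np.float32)*1000
    a=cv2.minAreaRect(w); ci=cv2.minEnclosingCircle(w); yaw=np.radians((a[2]+45)%90-45)
    print('find rect',np.round(a[0],1),np.round(a[1],1),round(np.degrees(yaw),1),'circ',np.round(ci[0],1),round(ci[1],1))
    return np.array(a[0])/1000,yaw,np.array(ci[0])/1000
def drop(xy,yaw,tip=.0105):
    yaw=best([*xy,HOV],yaw); r.move_to([*xy,HOV],quat(yaw)); o=telemetry.current_opening(); print('before lowering',round(o,4))
    if o<.015: return False
    hit=r.move_l([*xy,.033+tip+.001+r.nose_length],vel=.06,guard=6); print('contact' if hit else 'clear',telemetry.current_ee_pos()[2]-r.nose_length-tip)
    if hit: return False
    gripper_to(.034); r.move_l([*xy,HOV],vel=.2); return True
E
python3 - <<'E'
from h import *
xy,yaw,_=find((.455,-.2365))
if pick(xy,0,yaw,.0105) and drop(pal(.0265,-.053),S[2]):
    xy,yaw,_=find((.4435,.054))
    if pick(xy,0,yaw,.0105): print(drop(pal(.0265,.053),S[2]))
print(telemetry.current_t())
E
```

```text
find rect [ 456.2 -237.3] [37.2 36.8] -22.8 circ [ 455.9 -237.7] 25.0
picked [ 0.4562 -0.2373] opening 0.0176 t 39.7
before lowering 0.0174
clear 0.03444958933434186
find rect [444.7  52.4] [36.3 36.9] 4.0 circ [444.6  52.6] 25.1
picked [0.4447 0.0524] opening 0.0175 t 49.5
before lowering 0.0176
clear 0.03443796607794947
True
53.1833
```

```bash
python3 - <<'E'
from h import *
for xy,yaw,dst in (((.4497,-.1552),.47,pal(-.0265,-.053)),((.4608,-.0738),0,pal(-.0265,.053))):
    _,_,xy=find(xy)
    if not(pick(xy,0,yaw,.0105) and drop(dst,S[2]+.2)): print('FAIL'); break
gripper_to(.094); img,c=look([.61,-.10,.2],0); save('loaded',img,(200,60,500,285),2.66); 
for b in boards(img,c,.036): print(b['at'].round(4),b['size'],b['fill'],round(b['yaw'],3))
for x,y in ((.0265,-.053),(.0265,.053),(-.0265,-.053),(-.0265,.053)): print(pal(x,y).round(4))
print(telemetry.current_t())
E
```

```text
find rect [ 451.  -156.5] [43.6 43.9] 0.1 circ [ 450.8 -156.4] 22.5
picked [ 0.4508 -0.1564] opening 0.0176 t 59.4
before lowering 0.0174
clear 0.034402607312029404
find rect [461.7 -75.1] [44.2 43.5] -44.9 circ [462.1 -74.9] 22.5
picked [ 0.4621 -0.0749] opening 0.0176 t 68.6
before lowering 0.0178
clear 0.03442776768458404
[ 0.6352 -0.1687] (36.3, 37.0) 0.98 1.527
[ 0.5822 -0.1655] (44.2, 41.7) 0.82 0.002
[ 0.6393 -0.063 ] (37.5, 37.0) 0.96 1.546
[ 0.5866 -0.0609] (44.2, 44.2) 0.79 1.244
[ 0.6349 -0.1697]
[ 0.6392 -0.0638]
[ 0.582  -0.1676]
[ 0.5863 -0.0617]
73.4917
```

View pics/loaded.png

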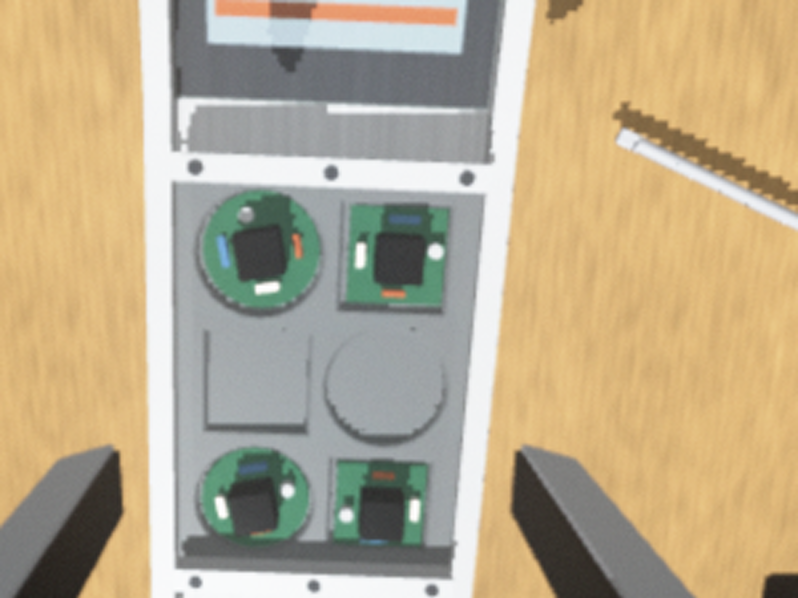

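All four are seated: discs at crop (260,250) and (254,497), squares at (396,257) and (380,503). I'll check the tray quickly, then push.

```bash
python3 - <<'E'
from h import *
gripper_to(.06); u=np.array([-np.sin(S[2]),np.cos(S[2]),0])
base=np.array([*pal(0,-.122),.034+r.nose_length]); yaw=best(base+[0,0,.12],S[2],False)
r.move_to(base+[0,0,.12],quat(yaw))
img=vision.snapshot('top'); c=vision.get_calibration('top')
for t in ('done_disc1','done_square'):
    for d in models.mark_of(t,'top'): print(t,np.round(d['at'],3),round(d['score'],2))
r.move_l(base,vel=.1)
h=r.move_l(base+u*.215,vel=.05,guard=14)
print(h,(telemetry.current_ee_pos()-base)@u,telemetry.current_wrist_force(),telemetry.current_t())
save('push',vision.snapshot('side'),(200,150,400,300),3)
E
```

```text
done_square [ 0.634 -0.168  0.03 ] 0.15
False 0.21501418735001088 [-0.67920161 -3.72596254 -2.42726502] 80.7583
```

View pics/push.png

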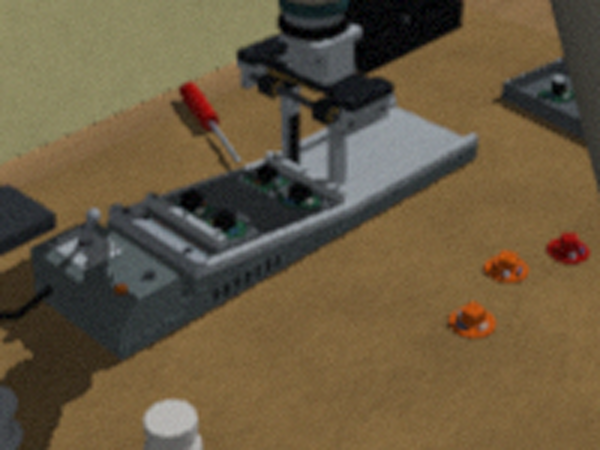

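The pallet is on the slope with its boards seated and some way still to go. I'll keep pushing along the slope, guarded, until it meets the stop.

```bash
python3 - <<'E'
from h import *
u=np.array([-np.sin(S[2]),np.cos(S[2]),0]); p=telemetry.current_ee_pos()
h=r.move_l(p+u*.05+[0,0,.006],vel=.03,guard=9); q=telemetry.current_ee_pos()
print(h,(q-p)@u,telemetry.current_wrist_force())
r.move_l(q-u*.02,vel=.05); r.move_l(q-u*.02+[0,0,.15],vel=.2)
gripper_to(.094)
x=q+u*.06; img,c=look([x[0],x[1],.23],0); save('atstop',img,(180,0,500,260),2.4)
for b in boards(img,c,.048): print(b['at'].round(4),b['size'],b['fill'],round(b['yaw'],3))
for t in ('pallet','ramp'):
    print(t,[np.round(d['at'],4) for d in models.mark_of(t,'wrist')[:2]])
print(q,telemetry.current_t())
E
```

```text
True 0.025267659604299653 [ 0.678842   -1.61012055  1.80442712]
[0.6439 0.0503] (35.7, 36.9) 0.98 1.528
[0.5916 0.0538] (39.9, 43.4) 0.81 1.57
[0.6493 0.1545] (38.3, 38.4) 0.98 1.532
[0.5952 0.1569] (45.3, 45.7) 0.79 1.087
pallet [array([0.6185, 0.104 , 0.0364]), array([0.6489, 0.1548, 0.0517])]
ramp [array([ 0.617 , -0.0047,  0.0238])]
[0.61554398 0.0024731  0.06204869] 84.6667
```

View pics/atstop.png

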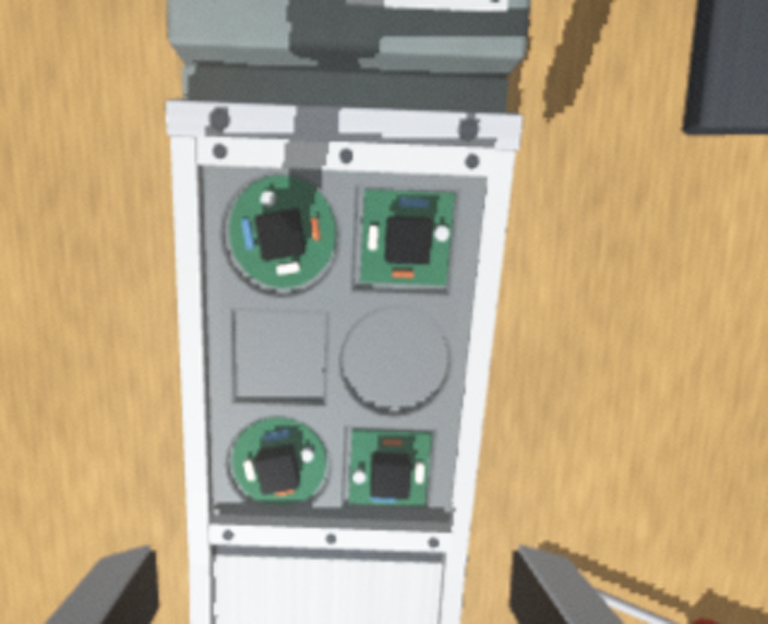

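The pallet rests against the stop with its bar touching the stop bar at crop row ~138, and all boards are seated. Now the toggle.

```bash
python3 - <<'E'
from h import *
pv=np.array([.6564,.2616,0]); v=np.array([np.cos(S[2]),np.sin(S[2]),0]); z=.093+r.nose_length
gripper_to(0.); p=pv-v*.065; yaw=best([*p[:2],.22],S[2],False)
r.move_to([*p[:2],.22],quat(yaw)); r.move_l([*p[:2],z],vel=.1,guard=5)
h=r.move_l([*(pv+v*.012)[:2],z],vel=.06,guard=10); q=telemetry.current_ee_pos(); print(h,(q-pv)@v,telemetry.current_wrist_force())
r.move_l(q-v*.03,vel=.08); r.move_l(q-v*.03+[0,0,.12],vel=.2)
gripper_to(.094)
img,c=look([.635,.18,.27],0); save('tog',img,(180,0,500,260),2.4)
for t in ('heater_tip',): print(t,[(np.round(d['at'],4),d['score']) for d in models.mark_of(t,'wrist')[:2]])
for b in boards(img,c,.048): print(b['at'].round(4),b['size'],b['fill'],round(b['yaw'],3))
print(telemetry.current_t())
E
```

```text
True -0.0028215162403239812 [-1.35619138 -0.42037657  3.2903045 ]
heater_tip [(array([0.6761, 0.2611, 0.1137]), 0.84), (array([0.5994, 0.1025, 0.0478]), 0.67)]
[0.6423 0.0554] (33.5, 36.8) 0.77 1.567
[0.5917 0.0554] (38.6, 42.9) 0.82 1.493
[0.595  0.1544] (45.1, 39.9) 0.82 0.002
92.5417
```

View pics/tog.png

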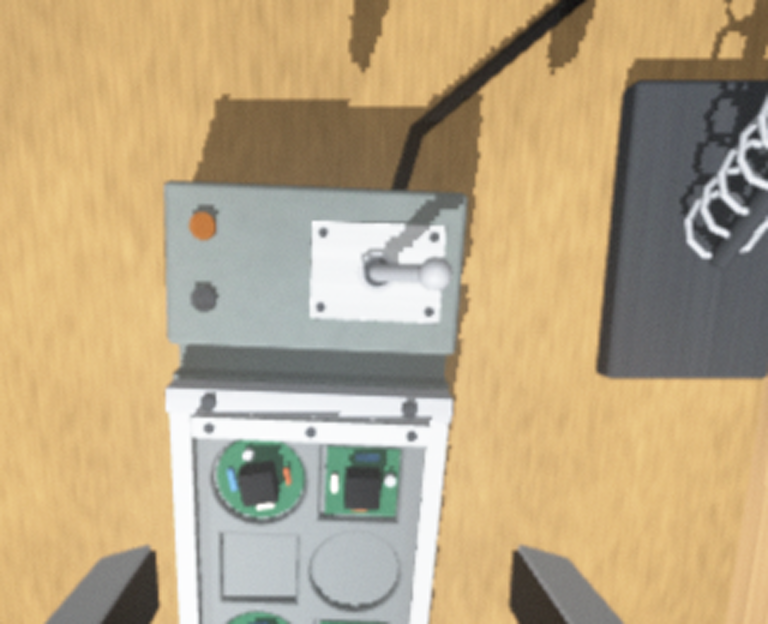

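The lever leans away, with its tip at crop (436,273) and its pivot at (377,270). Last check: lever angle, tray and pallet.

```bash
python3 - <<'E'
from h import *
c=vision.get_calibration('wrist'); px=lambda u,v:(180+u/2.4,v/2.4)
t=ray(c,px(436,273),.1125); b=ray(c,px(377,270),.073); print('tip',t,'pivot',b,'lean',np.arcsin((t-b)[0]/.045))
img1,c1=look([.62,.09,.25],0); 
for b in boards(img1,c1,.048): print('pal',b['at'].round(4),b['size'],b['fill'])
img2,c2=look([.50,-.38,.25],0)
for b in boards(img2,c2,.007): print('tray',b['at'].round(4),b['size'],b['fill'])
save('final',np.hstack([img1[0:260,170:470],img2[0:260,170:470]]),None,1.33)
print(telemetry.current_t())
E
```

```text
tip [0.67657032 0.25897331 0.1125    ] pivot [0.65456877 0.26055032 0.073     ] lean 0.5108550106831042
pal [0.6438 0.0507] (35.8, 36.3) 0.96
pal [0.5918 0.054 ] (43.3, 40.0) 0.81
pal [0.6494 0.1538] (37.9, 38.2) 0.97
pal [0.5951 0.1566] (44.4, 44.7) 0.8
tray [ 0.3254 -0.6593] (53.9, 35.9) 0.86
tray [ 0.5533 -0.4358] (37.5, 36.7) 0.98
tray [ 0.4528 -0.428 ] (43.0, 43.7) 0.81
95.2667
```

View pics/final.png

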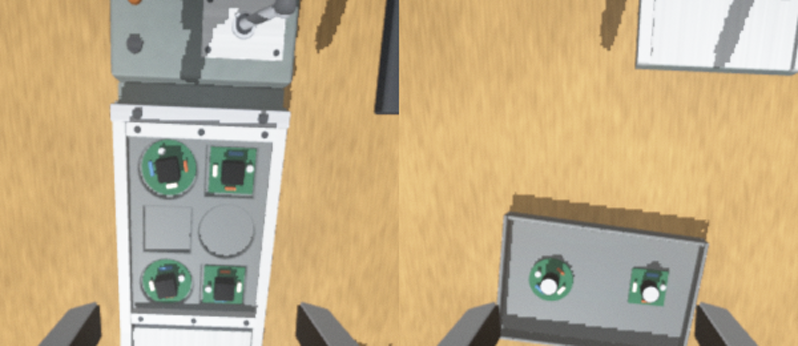

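Everything is in place: four boards in their pockets at the stop, two finished boards flat in the tray, and the lever fully over. Handing in.

```bash
python3 -c "
from h import *
r.hold(.5); r.sign_off(); print(telemetry.current_t())"
```

```text
the job is handed in; nothing more can be done
the job is handed in; nothing more can be done
```

The job is done and handed in, about 96 s into the 200 s allowed; no verdict is reported.

- **Boards:** I moved the two finished boards (one round, one square) from the pallet into the tray. I then laid the four new ones (two round, two square) relay up in pockets of their own outline.
- **Pallet and toggle:** I pushed the pallet up the slope until the force guard tripped at the stop, then threw the toggle away from the robot until it met its end.

**Last checks:**
- All four new boards looked flat and seated, and the pallet showed no gap at the stop. The networks put its origin at about 109 mm along the bed, where 110 mm is touching.
- The toggle leans about 0.5 rad away, so it is fully on. The network's own estimate of the tip gave about 0.45 rad, which still counts as on.
- Both finished boards were flat in the tray, about 50 mm either side of its middle.
- The arm never worked near the jar or the spool, so I did not re-measure them.

**Disagreements along the way:**
- One square board was about 2 cm from where I first saw it, probably the announced knock. I measured it again before picking it up.
- The network search for the finished boards in the top picture, made just before the push, did not find them. I went on with the push and confirmed the tray in the later wrist view.

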